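Load the heel press, snap its cover shut and tread the pedal

TASK

Load the pale wooden heel block flat into the brass nest of the blue press, round end towards the cover's hinge, and let go of it; then swing the cover down until it snaps fully shut. Only then press the pedal right down to its stop, hold it there for about one second and let it come back up. Leave everything else on the bench where it stands.

Things in the scene. Friction and masses are not known exactly. Their poses are not given: they have to be found in the camera images.
- press: Blue bench heel press, fixed. Base plate 240 (x) x 300 (y) x 30 mm; origin at the centre of its underside, z up. In its own frame the nest and the hinged cover over it are on the +y half, the pedal on the -y half; both hinges are at the +x side. Between the hinges stands an orange-topped rod (90 mm above the bench) that sinks as the pedal is pressed.
- nest (a point): Centre of the nest's floor, on the anvil, 55 mm above the bench. The nest is a shallow rectangular tray of brass fences 8 mm high and 6 mm thick, inside 70 mm along the press's x and 57 mm along its y; it lies 105 mm from the cover's hinge axis. Axes as the press.
- nest_back (a point): Point on the nest's floor 28 mm from its centre towards the cover's hinge (press +x); the round end of the heel block lies here when loaded.
- cover_hinge (a point): Middle of the cover's hinge axis, 99 mm above the bench; the axis runs along the press's y. Axes as the press.
- cover_front (a point): Centre of the red grip bar (14 mm thick, 90 mm long) at the cover's free edge, 172 mm from the hinge axis. The cover is an aluminium plate 90 mm wide, 12 mm thick; its mid-plane holds the hinge axis and this bar. On its outer face a dark cylinder 48 mm across stands 22 mm proud, 105 mm from the hinge axis.
- cover (a joint): Cover angle, rad: 0 shut (level), 1.57 straight up. Starts at 1.35 to 1.6 and stays where left by friction. Over the last 0.1 rad a nub on its edge must be pressed (about 6 N) past a sprung ball, which then holds it shut; the ball sits in a post (16 x 14 mm, top 115 mm above the bench) just outside the cover's +y edge, near the bar.
- pedal_tread (a point): Point on top of the pedal's black ribbed tread, on its midline, 135 mm from the pedal's hinge axis; it moves with the pedal. The pedal is a plate 170 mm long (along the press's x), 75 mm wide, hinged at the press's +x side 48 mm above the bench; its free end rises towards the press's -x, at rest 0.28 rad up from level.
- pedal (a joint): Pedal angle, rad: 0 released (raised), 0.24 at its stop. A spring raises it; about 13 N at the tread holds it at the stop.
- mat: Green cutting mat, 250 x 230 x 3 mm, fixed; origin at the centre of its underside. The heel blocks, jar and bottle stand on it.
- heel: The pale wooden heel block, D-shaped from above: 62 mm long along its x, 50 mm wide along y, 32 mm tall, flat end at x = -31 mm, round end at x = +31 mm. Origin at the centre of its underside, z up.
- heel_round (a point): Point at the underside of the wooden heel block, 28 mm from its origin towards its round end.
- heel_rubber: Bystander: black rubber heel block; same shape as the wooden heel block. Origin at the underside.
- heel_leather: Bystander: red-brown heel block; same shape as the wooden heel block. Origin at the underside.
- rivet_jar: Bystander: glass rivet jar, 40 mm across, 60 mm tall. Origin at the underside.
- glue: Bystander: yellow glue bottle, 44 mm across, 120 mm tall. Origin at the underside.
- tack_tin: Bystander: brass-coloured tin on the press's base, 34 mm across, 40 mm tall. Origin at the underside.
Mind the look-alikes: they are no part of the job. What is shaped like the heel but pink or turquoise is not meant.

How it is judged:
By the outcome, as a careful person would: the job done as asked, in the order asked, and still so for the second after the job is handed in, with the robot touching nothing.
It also fails if it takes over 64 s, if anything falls off the work surface, if the arm or the gripper's body presses on something with over 40 N, if the wrist force passes 120 N, or if a joint passes its speed limit or range.

ROBOT

A 6-joint arm with a two-finger parallel gripper is mounted at the origin on the work surface. World frame = base frame: x ahead of the robot, y to its left, z up, the work surface at z = 0. Lengths are in m, angles in rad, forces in N, time in s.
With the tool pointing down it reaches from about 0.275 to 0.875 m from the base axis. Payload 12.5 kg.
Tool frame: the origin (TCP) lies at the very end of the fingers, on their centre line; the grasp point (between the pads) lies 19 mm behind it; z points along the fingers, y is the line along which they close (so a half turn about z gives the same grasp; the last joint's range is limited). The gripper opens to 85 mm and grips with 20 to 120 N. Pads are 22 mm wide; open, the fingers measure 114 mm over their backs; the gripper's body (76 mm by 85 mm) begins 54 mm behind the grasp point. The pads swing forward as they close: fully open they stand 13 mm farther back than shut.
Start: joints at [1.112, 0.351, 1.652, -0, 1.139, -0.085], TCP at [0.201, 0.512, 0.231] pointing down, gripper open.
Joint ranges: [-2.75, 2.75], [-0.79, 2.1], [0.01, 2.65], [-1.57, 4.71], [0.07, 3.14], [-2.87, 2.87]. Speed limits (rad/s): [2.22, 2.22, 2.79, 3.14, 3.14, 3.14].

INTERFACE

Orientations are given as a 3x3 rotation matrix whose columns are the frame's x, y, z axes.
In Python, from bench import manip gives the robot as it stands. Calls block until the motion is done:
- manip.move_ptp(position, orientation): joint-space move of the TCP to a pose.
- manip.move_l(position, attitude=None, max_speed=0.15): straight line of the TCP; attitude=None keeps the orientation; max_speed is the mean speed in m/s.
- manip.move_j(angles): joint-space move.
- manip.set_gripper(opening, effort=None): opening from 0.0 (shut) to 1.0 (fully open); effort is the grip in N (None keeps the last); returns when the fingers have stopped.
- manip.dwell(seconds).
- manip.inverse_kinematics(position, orientation): joint angles nearest the present ones, or None.
- manip.grab_frame(name): name is "scene" or "top" or "wrist"; returns (picture, depth): 400x640x3 uint8, red, green, blue; 400x640 float32, m along the optical axis (not along the pixel's ray), 0 where there is no reading.
- manip.get_calibration(name): a dict with "camera_matrix" (3x3 intrinsics, pixels), "R" (3x3) and "t" (3): a world point X has camera coordinates R X + t. Camera axes: x right, y down, z forward; pixel columns grow to the right and rows downward; lengths in m; the calibration is good to about 2 mm. The wrist camera is an equidistant fisheye: a pixel r from the principal point sees the ray r / f radians off the axis. A picture is of the moment at which its call begins: read the wrist's pose just before it. get_calibration takes no time and is no camera call; for the wrist camera it gives the pose at the moment of the call.
A pose or a line that the arm cannot do raises manip.Unreachable and nothing moves.
- manip.sign_off(): hands the job in; it is judged then, once.
Trained networks look in the newest picture that a camera, given by its name, has taken for a name from the list of things; names that differ only in an ending like _2 or _b are one class to them, and where a whole thing is asked for, a point or a joint stands for the part that bears it (a point fixed in the world has none). Each returns a list of dicts, best first, with "confidence" (0 to 1); they miss things now and then, are a little off and sometimes report something else, mostly with a low value. They report only what shows in the picture. A call takes as long as a camera call. They do not tell look-alikes from the thing itself.
- manip.look_for(camera, name): "at" ([x, y, z] in m, in world coordinates, good to about 4 mm: the middle of the surface that is visible of it).
Readings, each from a call of its own:
- manip.current_time(): time.
- manip.current_qpos(): joint angles.
- manip.current_joint_vel(): joint speeds.
- manip.current_joint_torque(): joint torques, N m.
- manip.current_ee_pos(): TCP position.
- manip.current_tcp_rot(): TCP orientation.
- manip.current_force(): force on the tool from outside, world axes, zero at the start.
- manip.current_ft_torque(): the same for the moment, N m.
- manip.current_grip_width(): opening from 0.0 (shut) to 1.0 (fully open).
- manip.current_grip_force(): force on a finger pad.
Only numpy, scipy, OpenCV 4.12 (cv2) and the standard library are available. Lean on these libraries where they do the work, as an engineer would, in place of code of your own. Each camera call takes 0.05 s, during which the arm holds its last target. There are 200 camera calls.

## Working session

There is one attempt and no reset: what is moved stays moved. The work goes in short steps, each a Python script; the robot and the scene stay as the last script left them, time stands still between calls to the robot, and variables do not carry over. Pictures are saved under pics/ and viewed, at most 10 in all, crops included, and the job is handed in when it is done.

```bash
ls; mkdir -p pics; python3 - <<'E'
from bench import manip
import cv2,numpy as np
ims=[]
for c in ("scene","top"):
    p,d=manip.grab_frame(c); cv2.imwrite(f"pics/{c}0.png",p[:,:,::-1]); np.savez(f"{c}0.npz",p=p,d=d)
    for n in ["press","nest","nest_back","cover_hinge","cover_front","pedal_tread","mat","heel","heel_round","heel_rubber","heel_leather","rivet_jar","glue","tack_tin"]:
        K=manip.get_calibration(c)
        for r in manip.look_for(c,n)[:4]:
            X=K["R"]@np.array(r["at"])+K["t"]; u=K["camera_matrix"]@X; u=u[:2]/u[2]
            print(c,n,np.round(r["at"],3),round(r["confidence"],2),u.astype(int))
print(manip.current_time())
E
```

```text
pics
scene press [ 0.561 -0.183  0.051] 0.6 [227 257]
scene nest [ 0.562 -0.194  0.053] 0.92 [223 260]
scene nest_back [ 0.56  -0.191  0.057] 0.74 [223 258]
scene cover_hinge [ 0.561 -0.194  0.054] 0.72 [223 260]
scene cover_hinge [ 0.435 -0.204  0.061] 0.26 [185 227]
scene cover_hinge [ 0.529 -0.277  0.08 ] 0.25 [179 269]
scene cover_front [ 0.605 -0.109  0.22 ] 0.93 [256 202]
scene pedal_tread [ 0.526 -0.274  0.078] 0.75 [179 268]
scene mat [0.48  0.2   0.004] 0.57 [324 160]
scene heel [0.541 0.185 0.037] 0.89 [336 166]
scene heel [0.711 0.165 0.033] 0.84 [382 209]
scene heel [0.842 0.153 0.032] 0.73 [423 245]
scene heel [0.478 0.418 0.031] 0.71 [376 113]
scene heel_round [0.48  0.418 0.03 ] 0.85 [377 114]
scene heel_round [0.707 0.16  0.026] 0.83 [379 211]
scene heel_round [0.839 0.154 0.031] 0.83 [422 244]
scene heel_round [0.543 0.189 0.038] 0.63 [338 166]
scene heel_rubber [0.438 0.261 0.034] 0.73 [328 133]
scene heel_leather [0.419 0.15  0.038] 0.92 [294 150]
scene rivet_jar [0.541 0.102 0.048] 0.73 [313 181]
scene glue [0.573 0.272 0.066] 0.75 [368 148]
scene tack_tin [ 0.436
[... 568 characters left out ...]
top heel [0.834 0.166 0.03 ] 0.71 [283 122]
top heel [0.534 0.195 0.034] 0.67 [272 223]
top heel_round [0.831 0.161 0.032] 0.65 [284 123]
top heel_round [0.473 0.429 0.031] 0.61 [191 245]
top heel_round [0.531 0.194 0.034] 0.58 [272 225]
top heel_round [0.702 0.16  0.034] 0.58 [284 166]
top heel_rubber [0.433 0.269 0.038] 0.85 [246 259]
top heel_rubber [0.563 0.275 0.084] 0.46 [241 213]
top heel_rubber [ 0.508 -0.18   0.028] 0.23 [401 232]
top heel_rubber [ 0.594 -0.094  0.233] 0.18 [381 196]
top heel_leather [0.418 0.158 0.033] 0.93 [285 264]
top rivet_jar [0.53  0.111 0.06 ] 0.44 [300 225]
top glue [ 0.511 -0.175  0.027] 0.51 [400 231]
top tack_tin [ 0.509 -0.174  0.024] 0.32 [399 232]
1.5
```

View pics/scene0.png

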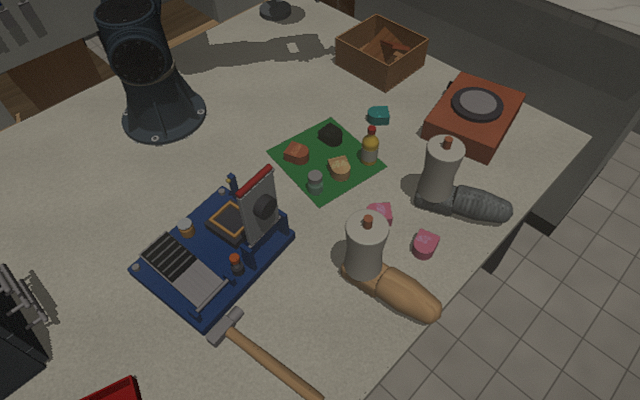

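View pics/top0.png

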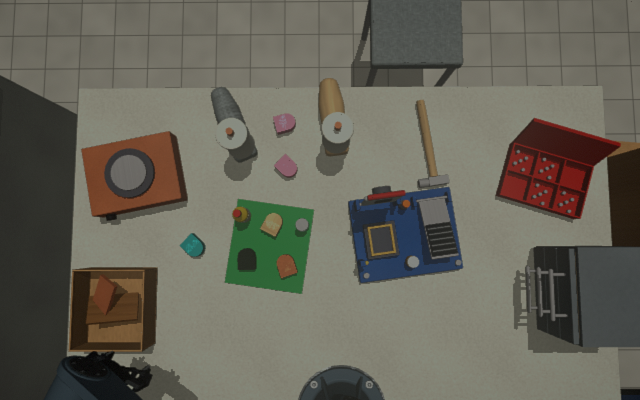

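The scene and top pictures show the wooden heel on the mat at top (272,223) and scene (339,167). The look-alikes are two pink blocks at top (285,123) and (286,166) and a turquoise one at (192,245). Only the one on the mat is pale wood-coloured. I'll confirm that in a crop and measure it.

```bash
cat > h.py <<'E'
from bench import manip
import cv2,numpy as np
def world(c,p,d,K=None):
    K=K or manip.get_calibration(c); A=np.array(K["camera_matrix"]);v,u=np.mgrid[:400,:640]
    if c=="wrist":
        a=(u-A[0,2])/A[0,0];b=(v-A[1,2])/A[1,1];r=np.hypot(a,b)+1e-9
        r2=np.minimum(r,1.4); s=np.tan(r2)/r
        X=np.stack([a*s*d,b*s*d,d],-1)
    else: X=np.stack([(u-A[0,2])/A[0,0]*d,(v-A[1,2])/A[1,1]*d,d],-1)
    return (X-np.array(K["t"]))@np.array(K["R"])
def rect(P): # P Nx2 in m
    (c,s,a)=cv2.minAreaRect((P*1000).astype(np.float32)); return np.round(c,1),np.round(s,1),round(a,1)
E
python3 - <<'E'
from h import *
T=np.load("top0.npz");p,d=T["p"],T["d"];W=world("top",p,d)
crop=np.hstack([cv2.resize(p[195:300,220:320],(400,420),interpolation=2),cv2.resize(p[180:285,345:445],(400,420),interpolation=2)])
cv2.imwrite("pics/crop.png",crop[:,:,::-1])
for c in("top","scene"):
    T=np.load(c+"0.npz");p,d=T["p"],T["d"];W=world(c,p,d);h=cv2.cvtColor(p,cv2.COLOR_RGB2HSV)
    z=W[...,2]
    m=(h[...,0]>105)&(h[...,0]<125)&(h[...,1]>120)&(abs(z-.03)<.006)&(abs(W[...,1]+.2)<.25)
    print(c,"base",m.sum(),rect(W[m][:,:2]),np.median(z[m]))
    m=(np.hypot(W[...,0]-.534,W[...,1]-.192)<.05)&(z>.027)&(z<.045)
    P=W[m];print("heel",m.sum(),rect(P[:,:2]),P.mean(0),np.median(P[:,2]))
    q=P[:,:2]-P[:,:2].mean(0)
    m=(h[...,0]<32)&(h[...,0]>12)&(h[...,1]>80)&(abs(z-.063)<.006)&(abs(W[...,1]+.15)<.15)
    print("nest",m.sum(),rect(W[m][:,:2]) if m.sum()>3 else 0)
    m=((h[...,0]<6)|(h[...,0]>174))&(h[...,1]>150)&(z>.15)&(abs(W[...,1]+.1)<.1)
    print("bar",m.sum(),W[m].mean(0),W[m].min(0),W[m].max(0))
    m=((h[...,0]<15))&(h[...,1]>150)&(z>.08)&(z<.1)&(abs(W[...,1]+.2)<.1)
    print("rod",m.sum(),W[m].mean(0) if m.sum() else 0)
E
```

```text
top base 3125 (array([ 503.2, -187.9]), array([235. , 295.1]), 7.7) 0.02917582809775752
heel 334 (array([537.4, 196.1]), array([50.1, 60.8]), 63.3) [0.53495596 0.19692078 0.0338165 ] 0.03377036261496883
nest 267 (array([657.3, -53. ]), array([514.5,  89.4]), 21.0)
bar 172 [ 0.59419165 -0.09938162  0.27600029] [ 0.58408334 -0.14256658  0.27058142] [ 0.60329545 -0.05701273  0.28137105]
rod 41 [ 0.58855414 -0.18167356  0.08756265]
scene base 4357 (array([ 507.4, -188.8]), array([238. , 298.6]), 8.2) 0.02910928066551229
heel 340 (array([539.3, 195.3]), array([51.5, 64. ]), 61.1) [0.53861203 0.19472633 0.03369953] 0.03403176442008102
nest 492 (array([648.6, -58.1]), array([530.1, 115.2]), 24.2)
bar 261 [ 0.5995432  -0.10092693  0.27542026] [ 0.58765366 -0.14335767  0.26994319] [ 0.60876371 -0.05641847  0.27986403]
rod 77 [ 0.59310717 -0.18189559  0.08708338]
```

View pics/crop.png

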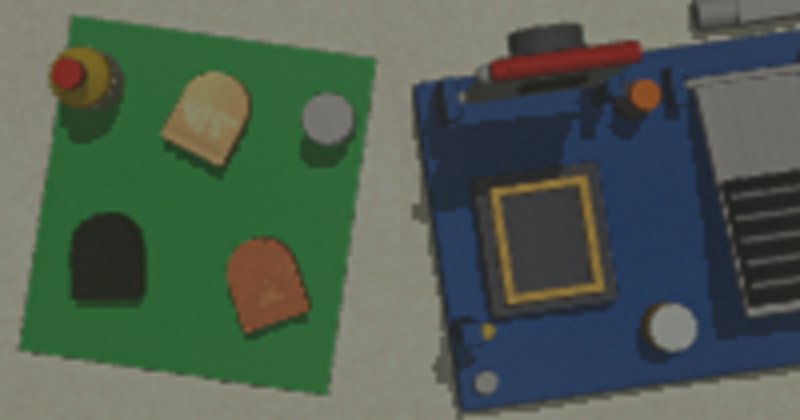

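The crop confirms it: the pale D block is at crop (208,118), with its round end up and to the right (heading about -27°). The nest is at crop (548,240). Next I'll take close wrist looks at the nest and then the heel.

```bash
cat >> h.py <<'E'
def Rz(deg,sg=1):
    a=np.radians(deg);x=sg*np.array([np.cos(a),np.sin(a),0]);z=np.array([0,0,-1.]);return np.stack([x,np.cross(z,x),z],1)
E
python3 - <<'E'
from h import *
print(np.round(manip.current_tcp_rot(),2).tolist())
for sg in(1,-1):
    for pos,a in(([.48,-.125,.3],8),([.538,.195,.2],-27)):
        q=manip.inverse_kinematics(pos,Rz(a,sg)); print(sg,None if q is None else np.round(q,2))
sg=min((1,-1),key=lambda s:max(abs(manip.inverse_kinematics(p,Rz(a,s))[5]) for p,a in(([.48,-.125,.3],8),([.538,.195,.2],-27))))
for nm,pos,a in(("wn",[.46,-.125,.28],8),("wh",[.538,.195,.2],-27)):
    manip.move_ptp(pos,Rz(a,sg));manip.dwell(.2)
    K=manip.get_calibration("wrist");p,d=manip.grab_frame("wrist")
    W=world("wrist",p,d,K);np.savez(nm+".npz",p=p,d=d,W=W);cv2.imwrite(f"pics/{nm}.png",p[:,:,::-1])
print(sg,manip.current_time(),np.round(manip.current_ee_pos(),4))
a=np.hstack([cv2.imread(f"pics/{n}.png")[:,120:520] for n in("wn","wh")]);cv2.imwrite("pics/w.png",a)
E
```

```text
[[-0.93, 0.37, 0.0], [0.37, 0.93, -0.0], [-0.0, -0.0, -1.0]]
1 [-0.35  0.18  1.7  -0.    1.26  1.08]
1 [ 0.27  0.42  1.63 -0.    1.09  2.31]
-1 [-0.35  0.18  1.7  -0.    1.26 -2.06]
-1 [ 0.27  0.42  1.63 -0.    1.09 -0.83]
-1 5.7333 [0.5382 0.1943 0.2003]
```

View pics/w.png

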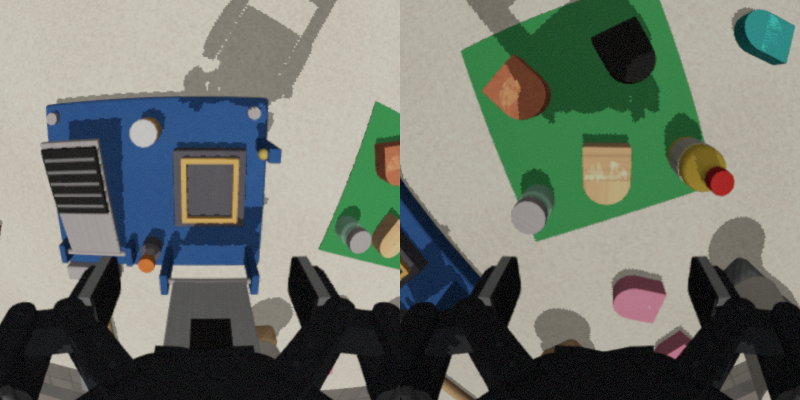

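The wrist view shows the nest at (210,190) in the left half and the heel at (607,172) in the right half, with its round end facing down. I'll fit both from depth.

```bash
python3 - <<'E'
from h import *
T=np.load("wn.npz");W=T["W"];p=T["p"];h=cv2.cvtColor(p,cv2.COLOR_RGB2HSV);z=W[...,2]
m=(h[...,0]<32)&(h[...,0]>12)&(h[...,1]>80);m[:150]=0;m[230:]=0;m[:,:295]=0;m[:,370:]=0
print("nest",m.sum(),rect(W[m][:,:2]),np.median(z[m]))
m[:]=0;m[170:210,310:350]=1;print("floor z",np.median(z[m]))
m=(h[...,0]>105)&(h[...,0]<125)&(h[...,1]>120)&(abs(z-.03)<.006)
print("base",m.sum(),rect(W[m][:,:2]))
m=(z>.09)&(h[...,0]<15)&(h[...,1]>150)&(np.arange(640)[None]<300);m[:220]=0;m[280:]=0
print("rod",m.sum(),W[m].mean(0))
m=(z>.095)&(np.arange(640)[None]>280)&(np.arange(640)[None]<380)&(np.arange(400)[:,None]>258)&(np.arange(400)[:,None]<340)
P=W[m];print("cover pts",m.sum(),P.min(0),P.max(0)) if m.sum() else 0
T=np.load("wh.npz");W=T["W"];p=T["p"];z=W[...,2]
m=(z>.026)&(z<.045)&(np.hypot(W[...,0]-.538,W[...,1]-.195)<.045)
P=W[m];print("heel",m.sum(),rect(P[:,:2]),P.mean(0),np.median(P[:,2]))
T=np.load("wn.npz")
m=(T["W"][...,2]>.026)&(T["W"][...,2]<.045)&(np.hypot(T["W"][...,0]-.538,T["W"][...,1]-.195)<.045)
print(m.sum())
# D-template fit
from scipy.optimize import minimize
P=P[:,:2]
for c in("scene0","top0"):
    pass
E
```

```text
nest 1532 (array([ 456.3, -118.1]), array([157.3,  71.7]), 8.3) 0.06234412795411884
floor z 0.054712452922174706
base 19670 (array([484.1, -39.8]), array([237.7, 591. ]), 8.0)
rod 234 [ 0.70467769 -0.66807085  0.12738921]
cover pts 5588 [ 0.37939536 -0.15967402  0.09509251] [ 0.61505833 -0.03665473  0.42231296]
heel 2628 (array([537.3, 198.1]), array([49.7, 62.2]), 62.2) [0.53392998 0.19965725 0.03442857] 0.03460401568380174
845
```

```bash
python3 - <<'E'
from h import *
for f in("wn","top0","scene0"):
    T=np.load(f+".npz");p,d=T["p"],T["d"];W=T["W"] if f=="wn" else world(f[:-1],p,d)
    h=cv2.cvtColor(p,cv2.COLOR_RGB2HSV);z=W[...,2];x,y=W[...,0],W[...,1]
    br=(h[...,0]<32)&(h[...,0]>12)&(h[...,1]>80)&(abs(z-.062)<.006)&(np.hypot(x-.49,y+.125)<.062)
    print(f,"nest",br.sum(),rect(W[br][:,:2]),np.median(z[br]))
    bl=(h[...,0]>105)&(h[...,0]<125)&(h[...,1]>120)&(abs(z-.03)<.006)&(np.hypot(x-.505,y+.188)<.2)
    print("  base",rect(W[bl][:,:2]))
    rd=(z>.082)&(h[...,0]<18)&(h[...,1]>150)&(np.hypot(x-.59,y+.182)<.03)
    print("  rod",rd.sum(),W[rd].mean(0) if rd.any() else 0)
    tr=(z>.06)&(z<.12)&(h[...,2]<80)&(np.hypot(x-.45,y+.26)<.08)
    if tr.any():print("  tread",tr.sum(),rect(W[tr][:,:2]),z[tr].min(),z[tr].max())
    gr=(h[...,0]<22)&(h[...,1]<90)
    po=(z>.108)&(z<.122)&(np.hypot(x-.42,y+.07)<.06)
    if po.any():print("  post",po.sum(),W[po].mean(0))
E
```

```text
wn nest 1323 (array([ 489.6, -113. ]), array([84.1, 70.2]), 7.5) 0.06250497913081995
  base (array([ 504.6, -186.2]), array([237.7, 295.3]), 8.0)
  rod 197 [ 0.58675684 -0.17988135  0.08787549]
  tread 2633 (array([ 485.6, -273. ]), array([91.7, 72.1]), 8.4) 0.06859411593670423 0.10481553365697778
  post 283 [ 0.4261408  -0.05920434  0.11306814]
top0 nest 241 (array([ 488. , -115.1]), array([84.1, 70.1]), 6.8) 0.06164095295432566
  base (array([ 503.2, -187.9]), array([235. , 295.1]), 7.7)
  rod 40 [ 0.58839252 -0.18156242  0.08771263]
  tread 757 (array([ 485.4, -277.2]), array([93.5, 77.2]), 8.0) 0.06794754744796556 0.11048274308871134
  post 38 [ 0.42524743 -0.05885435  0.11330666]
scene0 nest 268 (array([ 489.1, -113.7]), array([88.4, 73.3]), 7.4) 0.061561250121841854
  base (array([ 507.4, -188.8]), array([238. , 298.6]), 8.2)
  rod 73 [ 0.59285031 -0.1819165   0.08741822]
  tread 1280 (array([ 484.1, -253.9]), array([ 90.5, 124.1]), 15.1) 0.06115695981841311 0.10485290825522466
  post 51 [ 0.42888603 -0.05969721  0.11215772]
```

```bash
python3 - <<'E'
from h import *
H=[.5374,.1975]; R=Rz(-27.8,-1)
manip.set_gripper(.78,50)
manip.move_ptp([*H,.09],R); manip.move_l([*H,.015],max_speed=.1)
print(np.round(manip.current_force(),1))
manip.set_gripper(0,50)
print(manip.current_grip_width(),manip.current_grip_force())
manip.move_l([*H,.17],max_speed=.2)
manip.move_ptp([.4893,-.1135,.17],Rz(8,-1)); manip.dwell(.2)
print(manip.current_grip_width(),manip.current_grip_force(),manip.current_ee_pos(),manip.current_force(),manip.current_time())
K=manip.get_calibration("wrist");p,d=manip.grab_frame("wrist");W=world("wrist",p,d,K);np.savez("held.npz",p=p,d=d,W=W)
cv2.imwrite("pics/held.png",p[:,:,::-1])
E
```

```text
[-0.7  0.7 -0.7]
0.573379194709267 52.33471468091011
0.5693329863733073 51.66286826133728 [ 0.48954163 -0.11280693  0.16989874] [ 0.27094498 -0.28045555 -1.35701267] 10.1
```

View pics/held.png

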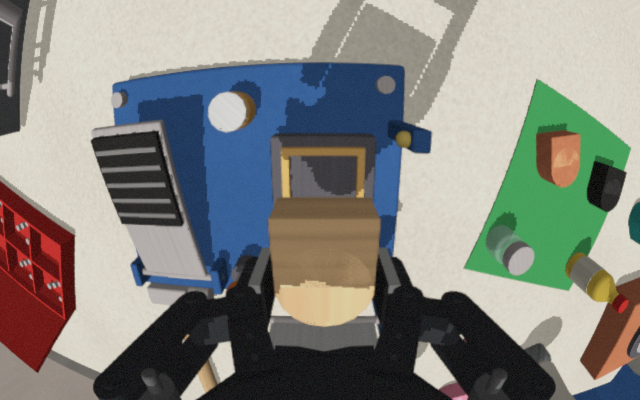

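The block is held level, with its flat end towards the camera (face at about (325,245)). I'll measure how it sits in the hand.

```bash
python3 - <<'E'
from h import *
W=np.load("held.npz")["W"];a=np.radians(8);t=manip.current_ee_pos()
X=W-t;u=X[...,0]*np.cos(a)+X[...,1]*np.sin(a);v=-X[...,0]*np.sin(a)+X[...,1]*np.cos(a)
for r in(210,225,240,255,270,280):print(r,np.round([np.median(u[r,295:355])*1e3,np.median(X[r,295:355,2])*1e3],1), np.round(np.polyfit(v[r,295:355],u[r,295:355],1)[0],3))
E
```

```text
210 [-30.7   8.1] 0.004
225 [-27.7  18.7] -0.001
240 [-20.5  18.7] 0.003
255 [-12.8  18.7] -0.006
270 [-4.7 18.7] -0.001
280 [ 0.9 18.8] -0.003
```

```bash
python3 - <<'E'
from h import *
N=[.4895,-.1132]
manip.move_l([*N,.085],max_speed=.12)
for z in(.078,.0725,.0695,.0682):
    manip.move_l([*N,z],max_speed=.03); f=manip.current_force(); print(z,np.round(f,1),np.round(manip.current_ee_pos(),4))
    if f[2]>8: break
E
```

```text
0.078 [ 0.5  0.4 -0.7] [ 0.4894 -0.1132  0.078 ]
0.0725 [ 0.1  0.5 -0.8] [ 0.4894 -0.1132  0.0723]
0.0695 [-0.7  0.  -0.4] [ 0.4894 -0.1131  0.0693]
0.0682 [-0.2 -0.3 -0.4] [ 0.4895 -0.1132  0.0682]
```

```bash
python3 - <<'E'
from h import *
N=[.4895,-.1132]
manip.move_l([*N,.0672],max_speed=.03); print(np.round(manip.current_force(),1))
manip.set_gripper(.78); manip.move_l([*N,.12],max_speed=.12)
manip.move_ptp([.44,-.12,.2],Rz(8,-1)); manip.dwell(.1)
K=manip.get_calibration("wrist");p,d=manip.grab_frame("wrist");W=world("wrist",p,d,K)
m=(W[...,2]>.075)&(W[...,2]<.1)&(np.hypot(W[...,0]-.489,W[...,1]+.113)<.045);P=W[m]
print(m.sum(),rect(P[:,:2]),np.percentile(P[:,2],[5,50,95]),manip.current_time())
cv2.imwrite("pics/placed.png",p[60:360,160:480,::-1])
np.savez("placed.npz",p=p,d=d,W=W)
E
```

```text
[-4.   1.   9.6]
3147 (array([ 489. , -113.3]), array([61.9, 50.2]), 8.0) [0.08135955 0.08654801 0.08768672] 14.0
```

View pics/placed.png

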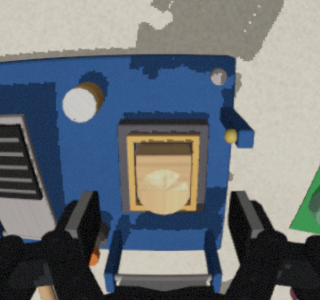

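The block lies flat in the nest: fit centre (489,-113) mm, 8.0°, top at 87 mm. Next I'll close the cover with shut fingertips pushing from behind it.

```bash
cat >> h.py <<'E'
ca,sa=np.cos(np.radians(8)),np.sin(np.radians(8))
XP=np.array([ca,sa,0]);YP=np.array([-sa,ca,0])
HG=np.array([.4893,-.1132,0])+.105*XP+np.array([0,0,.099])
def cov(th,off=.006,r=.158):
    return HG+(-r*np.cos(th)+off*np.sin(th)+.011)*XP+np.array([0,0,r*np.sin(th)+off*np.cos(th)])
E
python3 - <<'E'
from h import *
R=Rz(8,-1)
manip.set_gripper(0,50)
b=cov(1.6,.034)
up=b.copy();up[2]=.38
manip.move_l([.44,-.12,.38],max_speed=.25); manip.move_l(up,max_speed=.25); manip.move_l(b,max_speed=.25)
print(np.round(manip.current_force(),1),manip.current_time())
for th in np.arange(1.6,.19,-.2):
    manip.move_l(cov(th),max_speed=.15); f=manip.current_force(); print(round(th,2),np.round(f,1))
    if np.linalg.norm(f)>30: break
print(manip.current_time())
p,d=manip.grab_frame("scene");cv2.imwrite("pics/cov.png",cv2.resize(p[120:340,100:340],(720,660))[:600,:,::-1])
E
```

```text
[-0.6 -0.7  0.3] 17.125
1.6 [-0.2  0.1  0.1]
1.4 [-0.2  0.4  0.4]
1.2 [ 0.7 -0.3  0.4]
1.0 [-0.1 -0.1  0.4]
0.8 [-0.1 -0.3 -0.5]
0.6 [ 0.3 -0.   0.9]
0.4 [0.7 0.7 1.2]
0.2 [ 0.4 -0.1 -0.4]
19.9667
```

View pics/cov.png

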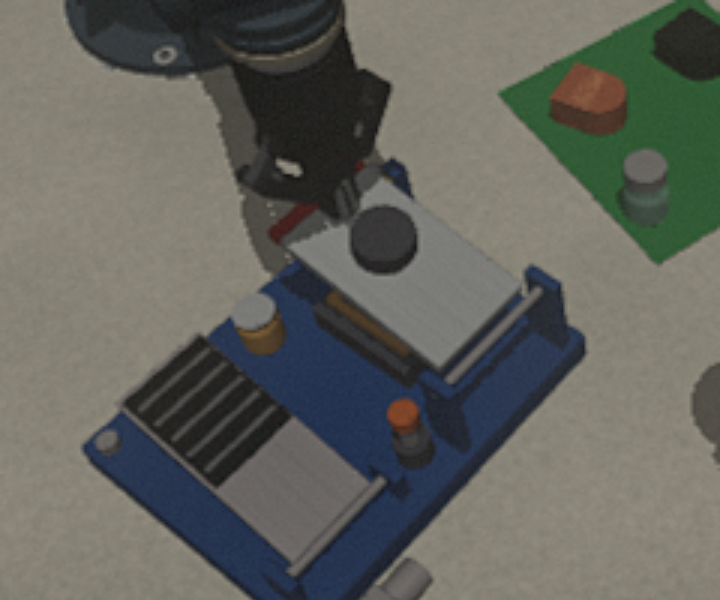

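The cover follows the fingers and is nearly down: fingertips at (345,195), between the bar and the cylinder. Next is the snap, pressed in small steps with force checks.

```bash
python3 - <<'E'
from h import *
for th in (.12,.08,.05,.03,.015,0,-.01,-.02,-.03):
    manip.move_l(cov(th),max_speed=.04); f=manip.current_force(); print(th,np.round(f,1),np.round(manip.current_ee_pos()[2],4))
    if f[2]>22: break
manip.dwell(.2);print(np.round(manip.current_force(),1))
t=cov(.0);t[2]=.24
manip.move_l(t,max_speed=.2)
t2=t-.07*XP;t2[2]=.3;manip.move_l(t2,max_speed=.2);manip.dwell(.1)
K=manip.get_calibration("wrist");p,d=manip.grab_frame("wrist");W=world("wrist",p,d,K);h=cv2.cvtColor(p,cv2.COLOR_RGB2HSV)
print(manip.current_time())
X=W-HG;u=X@XP;v=X@YP;z=W[...,2]
for a in(-.145,-.07,-.03):
    m=(abs(u-a)<.006)&(abs(v)<.038)&(z>.08)&(z<.16);print("z at",a,m.sum(),np.median(z[m]) if m.any() else 0)
m=((h[...,0]<6)|(h[...,0]>174))&(h[...,1]>150)&(abs(u+.172)<.03)&(abs(v)<.06);print("bar",m.sum(),np.median(z[m]),np.median(u[m]))
m=(h[...,2]<80)&(z>.05)&(z<.12)&(v<-.11)&(v>-.22)&(u<-.05)&(u>-.2);print("tread",m.sum(),rect(np.c_[u[m],v[m]]),np.polyfit(u[m],z[m],1))
cv2.imwrite("pics/shut.png",p[:,:,::-1])
E
```

```text
0.12 [-0.9 -0.4 -0. ] 0.1237
0.08 [-1.1 -0.8  0.2] 0.1174
0.05 [1.2 0.1 0.1] 0.1127
0.03 [-0.5 -0.  -0.7] 0.1096
0.015 [1.1 0.2 0.6] 0.1072
0 [0.7 0.3 0.7] 0.105
-0.01 [-6.8  2.1 20.5] 0.1046
-0.02 [-13.2   4.6  41.5] 0.1042
[-12.9   4.1  42.1]
24.1083
z at -0.145 582 0.10457997933242004
z at -0.07 0 0
z at -0.03 0 0
bar 822 0.10450307682089736 -0.17373062346750745
tread 2212 (array([-114.2, -158.3]), array([ 73. , 124.8]), 89.8) [-0.27616725  0.05568322]
```

View pics/shut.png

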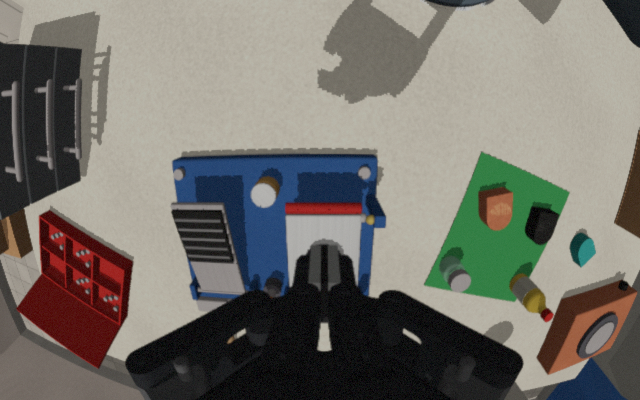

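The cover lies level (plate top 104.6 mm, bar at (323,210)) and held 41 N against its stop, so it is shut. Now the pedal.

```bash
python3 - <<'E'
from h import *
P=HG-.130*XP-.158*YP
def at(z): return [P[0],P[1],z]
manip.move_ptp(at(.2),Rz(8,-1)); manip.move_l(at(.1),max_speed=.15)
manip.move_l(at(.068),max_speed=.06); print(np.round(manip.current_force(),1))
z=.065
while z>.0545:
    manip.move_l(at(z),max_speed=.04); f=manip.current_force()[2]; print(round(z,4),round(f,1),round(manip.current_time(),2))
    if f>26: break
    z-=.001
manip.dwell(.95); print(np.round(manip.current_force(),1),manip.current_ee_pos()[2],manip.current_time())
K=manip.get_calibration("wrist")
manip.move_l(at(.11),max_speed=.08); manip.move_l(at(.3),max_speed=.25);manip.dwell(.1)
p,d=manip.grab_frame("scene");cv2.imwrite("pics/end.png",cv2.resize(p[90:340,130:430],(720,600))[:,:,::-1])
p,d=manip.grab_frame("wrist")
K=manip.get_calibration("wrist");W=world("wrist",p,d,K);X=W-HG;u=X@XP;v=X@YP;z=W[...,2]
m=(abs(v+.158)<.03)&(u>-.17)&(u<-.09)&(z>.04)&(z<.12);print("tread",m.sum(),np.polyfit(u[m],z[m],1))
m=(abs(v)<.04)&(abs(u+.145)<.006)&(z<.2);print("cover z",m.sum(),np.median(z[m]),manip.current_time())
E
```

```text
[-7.  -1.1 12.2]
0.065 13.2 26.69
0.064 13.0 26.94
0.063 13.5 27.19
0.062 15.4 27.44
0.061 25.5 27.69
0.06 35.1 27.94
[-15.1   1.2  34.6] 0.06227654684065828 28.8917
tread 3315 [-0.27371849  0.05753112]
cover z 638 0.10499883935242452 30.775
```

View pics/end.png

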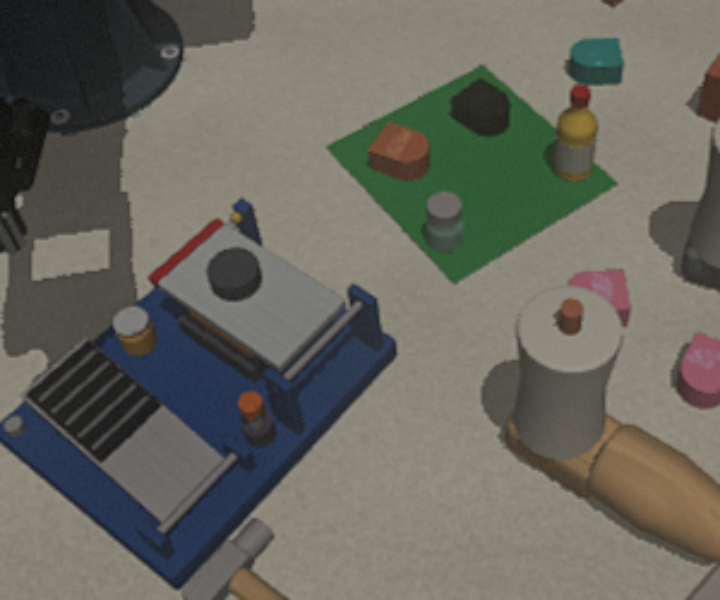

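The cover is shut at (250,290), the pedal is back up at (90,400), and the tin, jar, bottle and other heel blocks stand where they did. I'm handing in.

```bash
python3 -c "
from bench import manip
print(manip.sign_off())"
```

```text
the job is handed in; nothing more can be done
None
```

The job is handed in, about 31 s into the 64 s limit: the wooden heel block is flat in the nest, round end to the hinge, the cover is shut, and the pedal was then held at its stop for about 1.3 s and has come back up. I saw nothing else moved.

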